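# Put the microscope objectives away in their cases

### The job

Put the two microscope objectives away in their storage cases: stand the short objective upright in the small grey base and the long one in the large grey base, then set the matching white cap over each, so that it covers the objective and sits flat on the floor of the base inside the rim. Set the objectives down gently, without dropping them or letting them fall over, and leave the two eyepieces and the computer mouse where they are.

Things in the scene. Friction and masses are not known exactly. Their poses are not given: they have to be found in the camera images.
- objective_short_mid (a point): The short one of two loose microscope objectives, standing upright on its flat wide end: a plain aluminium barrel, 22 mm in diameter up to 34 mm high (with a dark ring round its foot), then a dark steel cone narrowing to 10 mm with a small lens on top; 45 mm tall in all, 70 to 115 g. Point at its centre, 22.5 mm above its foot, z up along its axis. Grip the straight barrel. Delicate: it must not fall over or be dropped.
- objective_long_mid (a point): The long one of two loose microscope objectives, standing upright on its flat wide end: a plain aluminium barrel, 34 mm in diameter up to 46 mm high (with a dark ring round its foot), then a dark steel cone narrowing to 14 mm with a small lens on top; 62 mm tall in all, 160 to 250 g. Point at its centre, 31 mm above its foot, z up along its axis. Grip the straight barrel. Delicate: it must not fall over or be dropped.
- cap_small_mid (a point): Loose white plastic cap of the small storage case: an upside-down cup standing mouth down, round, outer diameter 44 mm, 60 mm tall, wall 2.5 mm, closed flat top 4 mm thick (inside diameter 39 mm, inside height 56 mm), about 40 g. Point at its centre, half-way up (30 mm above its mouth edge), z up. Grip it across its outside, in the upper half, to stay clear of the base's rim.
- cap_large_mid (a point): Loose white plastic cap of the large storage case: an upside-down cup standing mouth down, round, outer diameter 62 mm, 78 mm tall, wall 2.5 mm, closed flat top 4 mm thick (inside diameter 57 mm, inside height 74 mm), about 70 g. Point at its centre, half-way up (39 mm above its mouth edge), z up. Grip it across its outside, in the upper half, to stay clear of the base's rim.
- base_small: Base of the small storage case: a low round grey plastic dish with weighted floor, loose on the bench, 150 g, outer diameter 68 mm, 9 mm high, rim wall 4 mm thick, inner diameter 60 mm, its inner floor 4 mm above the bench (the rim rises 5 mm above that floor). Origin at the centre of its underside, z up. The small cap stands on the floor inside the rim, with 8 mm of play all round.
- base_large: Base of the large storage case: a low round grey plastic dish with weighted floor, loose on the bench, 250 g, outer diameter 88 mm, 9 mm high, rim wall 4 mm thick, inner diameter 80 mm, its inner floor 4 mm above the bench (the rim rises 5 mm above that floor). Origin at the centre of its underside, z up. The large cap stands on the floor inside the rim, with 9 mm of play all round.
- eyepiece_a: Loose eyepiece standing on the bench, one of two alike: a steel tube 30 mm in diameter and 24 mm high, above it a wider black body 40 mm in diameter ending in a flared flat rubber eyecup with a glass disc; 50 mm tall. Wider at the top than at the foot, unlike an objective. Origin at the centre of its foot. Not to be disturbed.
- eyepiece_b: Loose eyepiece standing on the bench, one of two alike: a steel tube 30 mm in diameter and 24 mm high, above it a wider black body 40 mm in diameter ending in a flared flat rubber eyecup with a glass disc; 50 mm tall. Wider at the top than at the foot, unlike an objective. Origin at the centre of its foot. Not to be disturbed.
- mouse: Black computer mouse, loose, 105 mm long (along its x), 60 mm wide, 34 mm high, at the left side of the work. Origin at the centre of its underside. Not to be disturbed.
There are look-alikes about, which are no part of the job. What is shaped like the part that bears objective_long_mid but green is not meant. Leave any orange look-alike of the base_small alone.

How it is judged (in metres and radians):
At the end, for the whole second after the job is handed in: Each objective stands upright (6 deg) on the floor of its own base (height 3 mm, 20 mm from centre); its matching cap stands over it, flat on that floor inside the rim (12 mm from centre, height 3 mm, 6 deg); bases flat on the bench; all at rest (horizontal distance between objective_short_mid and base_small below 0.02 m and z of objective_short_mid in the frame of base_small between 0.0235 and 0.0295 m and angle between each of objective_short_mid, cap_small_mid, objective_long_mid, cap_large_mid's own z axis and vertical below 0.1 rad and linear speed of each of objective_short, cap_small, base_small, objective_long, cap_large, base_large below 0.02 m/s and angular speed of each of objective_short, cap_small, objective_long, cap_large below 0.2 rad/s and horizontal distance between cap_small_mid and base_small below 0.012 m and z of cap_small_mid in the frame of base_small between 0.031 and 0.037 m and angle between each of base_small, base_large's own z axis and vertical below 0.05 rad and height (world z) of each of base_small, base_large below 0.003 m and horizontal distance between objective_long_mid and base_large below 0.02 m and z of objective_long_mid in the frame of base_large between 0.032 and 0.038 m and horizontal distance between cap_large_mid and base_large below 0.012 m and z of cap_large_mid in the frame of base_large between 0.04 and 0.046 m); the robot touches nothing.
It fails at once if the short objective is tipped over (more than 35 degrees) (angle between objective_short_mid's own z axis and vertical above 0.61 rad).
It fails at once if the short objective is dropped (falls free from more than about 25 mm) (linear speed of objective_short above 0.7 m/s and contact force between objective_short and the fingers below 0.01 N).
It fails at once if the long objective is tipped over (more than 35 degrees) (angle between objective_long_mid's own z axis and vertical above 0.61 rad).
It fails at once if the long objective is dropped (falls free from more than about 25 mm) (linear speed of objective_long above 0.7 m/s and contact force between objective_long and the fingers below 0.01 N).
It fails at once if an eyepiece or the mouse is disturbed (moved more than 15 mm) (distance of any of eyepiece_a, eyepiece_b, mouse from where it was at the start of the episode above 0.015 m).
It also fails if it takes over 128 s, if anything falls off the work surface, if the arm or the gripper's body presses on something with over 40 N, if the wrist force passes 120 N, or if a joint passes its speed limit or range.

### The arm

A 6-joint arm with a two-finger parallel gripper is mounted at the origin on the work surface. World frame = base frame: x ahead of the robot, y to its left, z up, the work surface at z = 0. Lengths are in mm, angles in rad, forces in N, time in s.
With the tool pointing down it reaches from about 275 to 1000 mm from the base axis. Payload 8.4 kg.
Tool frame: the origin (TCP) lies on the centre line of the jaws, within the pads' length; the fingertips stand 17 mm ahead of it and the grasp point (between the pads) lies 2 mm behind it (r.tcp_to_tips is the z of the fingertips in the tool frame, in mm); z points along the fingers, y is the direction in which the jaws open and shut (so a half turn about z gives the same grasp; the last joint's range is limited). The gripper opens to 85 mm and grips with 20 to 120 N. Pads are 22 mm wide; open, the fingers measure 114 mm over their backs; the gripper's body (76 mm by 85 mm) begins 54 mm behind the grasp point. The pads swing forward as they close: fully open they stand 13 mm farther back than shut.
Start: joints at [1.292, 0.353, 1.633, -0, 1.155, -0.002], TCP at [170.798, 601.212, 248.281] pointing down, gripper open.
Joint ranges: [-2.63, 2.63], [-0.92, 2.1], [0.06, 2.66], [-1.3, 4.44], [0, 2.69], [-3.02, 3.02]. Speed limits (rad/s): [2.22, 2.22, 2.79, 3.14, 3.14, 3.14].

### API

Orientations are given as [roll, pitch, yaw] about the fixed x, y, z axes, in that order (R = Rz(yaw) Ry(pitch) Rx(roll)).
In Python, from rig import r, cams, job gives the robot as it stands.
- The arm moves only by the tool drive_tool, never from a script. Its argument "deltas" is a list of rows, each a list of 4 numbers: the shift along the tool's x, y, z in cm, then the turn about the tool's z in rad. In form: [[x, y, z, roll], ...]. A call has 1 to 12 rows; each row shifts and turns the commanded pose from where the row before left it, along the tool's axes as they then stand; what a row does not reach is not made up. A row lasts 1/12 s, in which the tool goes at most 41.7 mm and 7.16 degrees, less where a joint would pass 70% of its speed; a pose out of reach is approached as far as the arm can. A call with a gripper value outside its range is refused whole. "jaw" is the closure, from 0 (fully open) to 1 (shut), set as the call begins (left out, the last holds). The fingers move at their own pace and stop on an object; "force" is the grip in N (left out, the last holds). Time passes only in rows, so rows that do not move let the fingers close. It gives the time, the measured TCP pose, the force and the opening at its end, in the units of the state.
- r.sense(): the state, without advancing time (a new reading comes with each control period).
- cams.grab_frame(name): name is "scene" or "top"; returns (picture, depth): 384x512x3 uint8, red, green, blue; 384x512 float32, mm along the optical axis (not along the pixel's ray), 0 where there is no reading.
- cams.camera_params(name): a dict with "fx", "fy", "cx", "cy" (pixels), "R" (3x3) and "t" (3): a world point X has camera coordinates R X + t. Camera axes: x right, y down, z forward; pixel columns grow to the right and rows downward; lengths in mm; the calibration is good to about 2 mm. A picture is of the moment at which its call begins. camera_params takes no time and is no camera call.
- job.sign_off(): hands the job in, once; it reports no verdict.
The state is a dict: "clock": time; "qpos": joint angles; "qvel": joint speeds; "joint_efforts": joint torques, N m; "eef_pos": TCP position; "tcp_rot": TCP orientation; "contact_force": force on the tool from outside, world axes, zero at the start; "wrist_torque": the same for the moment, N m; "opening": opening from 0.0 (shut) to 1.0 (fully open).
Only numpy, scipy, OpenCV 4.12 (cv2) and the standard library are available. Lean on these libraries where they do the work, as an engineer would, in place of code of your own. Each camera call takes 0.05 s, during which the arm holds its last target. There are 200 camera calls.

## Working session

There is one attempt and no reset: what is moved stays moved. The work goes in short steps, Python scripts to look and compute and a tool call to move; the robot and the scene stay as the last step left them, time stands still between calls to the robot, and variables do not carry over. Pictures are saved under pics/ and viewed, about 12 in all and at most 16, crops included, and the job is handed in when it is done.

Besides the shell and the picture viewer there is one more tool, called as name(argument=value, ...) on one line, values as JSON. drive_tool: Moves the arm, as the interface text tells. Its arguments: {"type":"object","properties":{"deltas":{"type":"array"},"jaw":{"type":"number"},"force":{"type":"number"}},"required":["deltas"]}

```bash
mkdir -p pics; ls; python3 - <<'E'
from rig import r,cams,job
import cv2,numpy as np
for n in("scene","top"):
    p,d=cams.grab_frame(n); cv2.imwrite(f"pics/{n}0.png",p[:,:,::-1]); np.savez(f"{n}0.npz",p=p,d=d)
    c=cams.camera_params(n); print(n,c)
print(r.sense(), r.tcp_to_tips)
a=[cv2.imread(f"pics/{n}0.png") for n in("scene","top")]
E
```

```text
pics
scene {'fx': 491.185732639125, 'fy': 491.185732639125, 'cx': 260.939675974627, 'cy': 186.68614238675136, 'R': array([[ 0.11982346,  0.99272626,  0.01170053],
       [ 0.64345912, -0.06868066, -0.76239316],
       [-0.75604411,  0.0988814 , -0.64700832]]), 't': array([-170.98569068, -299.3238283 , 1617.41087495])}
top {'fx': 395.0958502635298, 'fy': 395.0958502635298, 'cx': 253.64608408786822, 'cy': 190.5372998629199, 'R': array([[-0.02609388, -0.99953138,  0.016004  ],
       [-0.9972458 ,  0.02491569, -0.06985721],
       [ 0.06942572, -0.01778277, -0.99742862]]), 't': array([  87.61381297,  570.05794883, 1169.47228003])}
{'clock': 0.1, 'qpos': array([ 1.29159771e+00,  3.53597731e-01,  1.63403616e+00,  1.40988508e-05,
        1.15520210e+00, -2.43105214e-03]), 'qvel': array([ 0.00050107, -0.00210233, -0.00191135,  0.00067034,  0.00191032,
       -0.00098698]), 'joint_efforts': array([ 5.38636159e-04, -6.06361198e+01, -3.42817569e+01,  1.34359466e-04,
        3.92442453e-03, -2.44619633e-05]), 'eef_pos': array([170.68579326, 600.83178974, 247.63507179]), 'tcp_rot': array([-3.14034935e+00, -1.59142117e-05,  2.86481938e+00]), 'contact_force': array([-0.64507539,  0.17780729, -0.06411098]), 'wrist_torque': array([-0.02351424, -0.01714239,  0.00942611]), 'opening': 0.9968255693346297} 17.0
```

View pics/scene0.png

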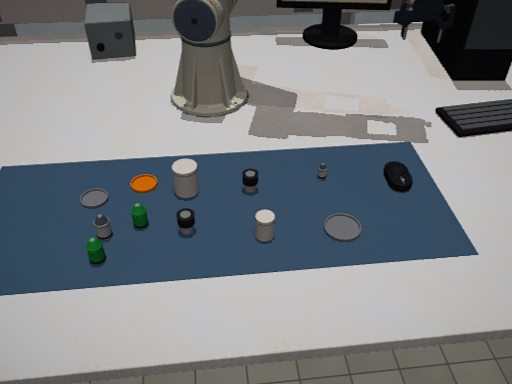

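View pics/top0.png

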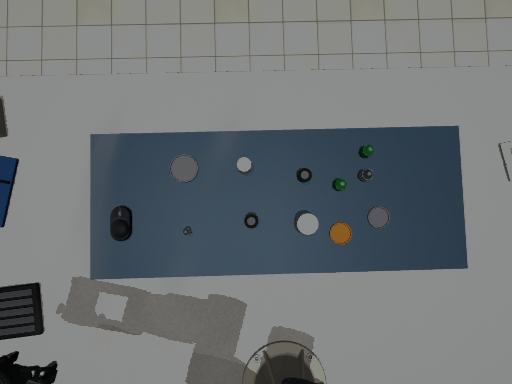

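The pictures show these candidates:

| Object | Top view pixel | Scene view pixel |
|---|---|---|
| Long objective, grey (between two green look-alikes) | (366,175) | (102,226) |
| Green look-alike | (367,151) | (95,249) |
| Green look-alike | (340,184) | (139,215) |
| Short objective | (187,231) | (322,171) |
| Small base, grey | (378,217) | – |
| Orange look-alike base | (340,233) | – |
| Large base | (184,168) | – |
| Small cap | (244,164) | – |
| Large cap | (307,223) | – |
| Eyepieces | (304,175), (251,221) | – |

The grey objective and grey base are the ones meant; the green and orange ones are not. I'll confirm this in one enlarged crop.

```bash
cat > h.py <<'E'
import cv2,numpy as np
from rig import r,cams,job
def cloud(n,p=None,d=None):
    if p is None: p,d=cams.grab_frame(n)
    c=cams.camera_params(n); v,u=np.mgrid[:384,:512]
    C=np.stack([(u-c['cx'])/c['fx']*d,(v-c['cy'])/c['fy']*d,d],-1)
    return p,d,(C-c['t'])@c['R']
def ray(n,u,v,z):
    c=cams.camera_params(n); k=c['R'].T@np.array([(u-c['cx'])/c['fx'],(v-c['cy'])/c['fy'],1]); o=-c['R'].T@c['t']
    return o+k*(z-o[2])/k[2]
def proj(n,X):
    c=cams.camera_params(n); q=c['R']@np.array(X,float)+c['t']; return c['fx']*q[0]/q[2]+c['cx'],c['fy']*q[1]/q[2]+c['cy']
def circ(P):  # min enclosing circle in xy (mm)
    (x,y),R=cv2.minEnclosingCircle(P[:,:2].astype(np.float32)); return round(x,1),round(y,1),round(R,1)
T=dict(baseS=(378,217),orange=(340,233),baseL=(184,168),capS=(244,164),capL=(307,223),objL=(366,175),objS=(187,231),g1=(367,151),g2=(340,184),eyeA=(304,175),eyeB=(251,221),mouse=(121,223))
E
python3 - <<'E'
from h import *
D={n:np.load(n+'0.npz') for n in('scene','top')}
W={n:cloud(n,D[n]['p'],D[n]['d'])[2] for n in D}
for k,(u,v) in T.items():
    x0=ray('top',u,v,20)[:2]
    out=[]
    for n in('top','scene'):
        P=W[n].reshape(-1,3); I=D[n]['p'].reshape(-1,3).astype(int)
        R=60 if k in('baseL','mouse') else 40 if k[0]!='o' and k[0]!='g' else 28
        m=(np.hypot(*(P[:,:2]-x0).T)<R)
        Q=P[m&(P[:,2]>3)]
        z=np.percentile(Q[:,2],97); Tp=Q[Q[:,2]>z-4]
        out.append((n,len(Q),circ(Q),'ztop',round(z,1),'topc',circ(Tp),Tp[:,:2].mean(0).round(1)))
    print(k,x0.round(),*out,sep='\n  ')
a=D['top']['p'][135:250,300:400,::-1]; b=D['top']['p'][135:250,150:250,::-1]
cv2.imwrite('pics/crop.png',cv2.resize(np.hstack([a,b]),None,fx=4,fy=4,interpolation=cv2.INTER_CUBIC))
E
```

```text
baseS
  [ 483. -299.]
  ('top', 291, (483.2, -298.9, 39.6), 'ztop', np.float64(11.0), 'topc', (482.9, -303.3, 33.6), array([ 480.3, -303.3]))
  ('scene', 400, (482.0, -298.6, 39.7), 'ztop', np.float64(11.5), 'topc', (481.7, -303.2, 36.0), array([ 483.5, -305.2]))
orange
  [ 438. -182.]
  ('top', 167, (438.2, -182.1, 27.8), 'ztop', np.float64(8.7), 'topc', (438.2, -182.1, 27.8), array([ 438.7, -181.7]))
  ('scene', 187, (438.2, -182.1, 27.9), 'ztop', np.float64(8.6), 'topc', (438.2, -182.1, 27.9), array([ 438.5, -180.4]))
baseL
  [645. 281.]
  ('top', 459, (645.2, 281.3, 59.4), 'ztop', np.float64(10.8), 'topc', (653.4, 286.1, 49.7), array([646.5, 283.3]))
  ('scene', 688, (644.8, 281.1, 59.5), 'ztop', np.float64(10.4), 'topc', (648.1, 284.8, 45.0), array([651.4, 284.6]))
capS
  [653. 100.]
  ('top', 238, (653.6, 100.3, 39.1), 'ztop', np.float64(63.1), 'topc', (648.2, 101.8, 21.4), array([646.4, 101.6]))
  ('scene', 562, (652.8, 98.3, 38.3), 'ztop', np.float64(61.8), 'topc', (647.9, 100.9, 23.4), array([648.4, 100.7]))
capL
  [471. -84.]
  ('top', 434, (470.8, -82.8, 39.4), 'ztop', np.
[... 1272 characters left out ...]
'ztop', np.float64(53.6), 'topc', (613.3, -76.0, 20.2), array([613.2, -76.2]))
  ('scene', 410, (616.4, -77.3, 37.8), 'ztop', np.float64(52.3), 'topc', (612.5, -77.1, 21.8), array([612.8, -76.9]))
eyeB
  [481.  83.]
  ('top', 998, (482.3, 81.3, 38.8), 'ztop', np.float64(1204.9), 'topc', (489.6, 94.2, 0.0), array([489.6,  94.2]))
  ('scene', 341, (482.1, 81.3, 37.7), 'ztop', np.float64(52.4), 'topc', (480.9, 85.1, 21.9), array([482.8,  83.6]))
mouse
  [485. 470.]
  ('top', 725, (486.5, 470.6, 58.9), 'ztop', np.float64(35.1), 'topc', (468.6, 472.7, 24.7), array([470.5, 472.1]))
  ('scene', 677, (485.4, 469.9, 59.1), 'ztop', np.float64(34.5), 'topc', (482.9, 471.0, 34.8), array([472.6, 472.6]))
```

View pics/crop.png

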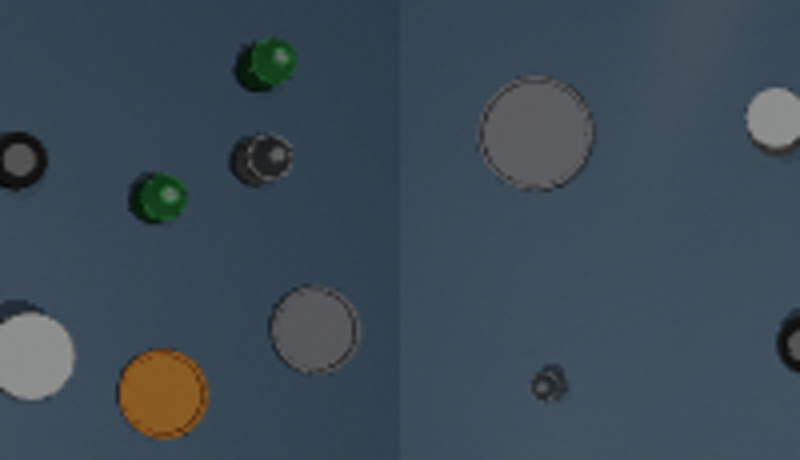

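The crop confirms the choices. The metallic grey objective is at crop (262,158), with the two green ones at (265,62) and (160,198). The grey small base is at (315,330), beside the orange one at (163,393). The large base is at (536,133) and the short objective at (549,384). Next I locate the bases by grey mask in both views.

```bash
cat >> h.py <<'E'
def grey(n,p,X,h,z,sat=45):
    """centre of low-saturation blob near world X by contour ellipse, cast onto plane z"""
    u,v=map(int,proj(n,X)); y0,x0=v-h,max(u-h,0); w=p[y0:v+h,x0:u+h]
    s=w.astype(int); m=((s[...,0]-s[...,2])>-12).astype(np.uint8)
    m=cv2.morphologyEx(m,cv2.MORPH_CLOSE,np.ones((3,3)))
    cs,_=cv2.findContours(m,cv2.RETR_EXTERNAL,cv2.CHAIN_APPROX_NONE)
    c=max(cs,key=cv2.contourArea); hull=cv2.convexHull(c); (a,b),ax,_=cv2.fitEllipse(c)
    return ray(n,a+x0,b+y0,z)[:2].round(1),np.round(ax,1)
E
python3 - <<'E'
from h import *
D={n:np.load(n+'0.npz') for n in('scene','top')}
for k,X,h in(('baseS',(482,-300,9),22),('baseL',(646,282,9),26)):
    for n in D: print(k,n,*grey(n,D[n]['p'],X,h,9))
for n in D:
    print(n,'objS rays z45',)
E
```

```text
baseS scene [ 487.5 -302.3] [18.5 27.5]
baseS top [ 482.8 -303.6] [20.9 21.4]
baseL scene [653.4 283.9] [27.  36.8]
baseL top [647.  283.8] [27.7 27.8]
scene objS rays z45
top objS rays z45
```

drive_tool(deltas=[[0,0,0,-0.092],[0,0,0,-0.092],[0,0,0,-0.092],[-1.0,-1.2,0,0],[-2.2,-2.5,0.5,0],[-2.5,-2.8,1,0],[-2.5,-2.8,1,0],[-2.5,-2.8,1,0],[-2.5,-2.8,1,0],[-2.5,-2.8,1,0],[-2.5,-2.8,1,0],[-2.0,-2.3,0.5,0]], jaw=0, force=30)

```text
clock: 1.1
eef_pos: [373.4, 369.7, 177.1]
tcp_rot: [-3.14, -0.001, 3.138]
contact_force: [-0.2, -0.9, -0.1]
opening: 0.999
```

drive_tool(deltas=[[-2.0,-2.3,1,0],[-2.0,-2.3,2,0],[-2.0,-2.3,2,0],[-1.6,-1.9,1.5,0],[-0.8,-0.8,1,0],[0,0,0,0],[0,0,0,0]])

```text
clock: 1.68
eef_pos: [456.3, 276.3, 102.9]
tcp_rot: [-3.141, -0.001, 3.138]
contact_force: [0.7, 1.0, -0.3]
opening: 1.0
```

```bash
python3 - <<'E'
from h import *
s=r.sense();print(s['eef_pos'],s['tcp_rot'])
p,d,W=cloud('scene'); P=W.reshape(-1,3)
m=(np.hypot(P[:,0]-457.5,P[:,1]-277)<25)&(P[:,2]>3)&(P[:,2]<52); print(circ(P[m&(P[:,2]>40)]))
u,v=map(int,proj('scene',(457,277,60)))
cv2.imwrite('pics/s1.png',cv2.resize(p[v-50:v+50,u-60:u+60,::-1],None,fx=5,fy=5,interpolation=cv2.INTER_CUBIC))
E
```

```text
[456.27020901 276.3303378  102.92228414] [-3.14103534e+00 -1.31909464e-03  3.13788503e+00]
(458.4, 276.5, 6.4)
```

drive_tool(deltas=[[-0.1,0,1,0],[0,0,1.2,0],[0,0,1.2,0],[0,0,1.2,0],[0,0,1.2,0],[0,0,1.0,0],[0,0,0.8,0],[0,0,0,0]])

```text
clock: 2.4
eef_pos: [456.5, 276.4, 25.3]
tcp_rot: [-3.14, -0.003, 3.141]
contact_force: [0.3, 0.9, 0.2]
opening: 1.001
```

drive_tool(deltas=[[0,0,0,0],[0,0,0,0],[0,0,0,0],[0,0,0,0],[0,0,0,0],[0,0,0,0],[0,0,0,0],[0,0,0,0]], jaw=1, force=30)

```text
clock: 3.07
eef_pos: [457.9, 277.1, 27.9]
tcp_rot: [3.141, 0.001, 3.141]
contact_force: [-0.1, -0.9, 6.3]
opening: 0.23
```

drive_tool(deltas=[[0,0,0,0],[0,0,0,0],[0,0,-0.3,0],[0,0,-0.3,0],[0,0,-0.5,0],[0,0,-0.5,0],[0,0,-0.5,0],[0,0,0,0],[0,0,0,0]])

```text
clock: 3.82
eef_pos: [457.8, 277.2, 48.8]
tcp_rot: [3.141, 0.001, 3.141]
contact_force: [-0.2, -0.1, -1.3]
opening: 0.229
```

```bash
python3 - <<'E'
from h import *
s=r.sense();print(s['eef_pos'],s['tcp_rot'],s['contact_force'],s['opening'])
p,d,W=cloud('scene')
u,v=map(int,proj('scene',(457,277,60)))
cv2.imwrite('pics/s2.png',cv2.resize(p[v-50:v+50,u-60:u+60,::-1],None,fx=5,fy=5,interpolation=cv2.INTER_CUBIC))
E
```

```text
[457.81593999 277.16940857  48.76691545] [3.14108237e+00 8.20461040e-04 3.14081314e+00] [-0.24382914 -0.06484677 -1.28988464] 0.22941270680168177
```

View pics/s2.png

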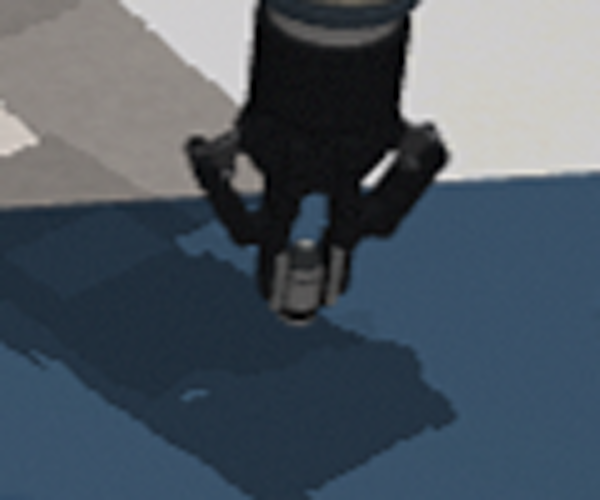

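drive_tool(deltas=[[0,0,-1,0],[0,0,-2,0],[0,0,-2,0],[0,0,-2,0],[0,-0.5,-2,0],[0,-1.0,-1.5,0],[0,-2.0,-1,0],[-0.2,-2.8,-0.5,0],[-0.2,-3.2,0,0],[-0.2,-3.2,0,0],[-0.2,-3.2,0,0],[-0.2,-3.2,0,0]])

```text
clock: 4.87
eef_pos: [467.1, 84.6, 168.9]
tcp_rot: [3.142, 0.0, 3.141]
contact_force: [-0.2, -0.6, -1.3]
opening: 0.232
```

drive_tool(deltas=[[-0.2,-3.2,0,0],[-0.2,-3.2,0,0],[-0.2,-3.2,0,0],[-0.2,-3.2,0,0],[-0.2,-3.2,0,0],[-0.2,-3.2,0,0],[-0.2,-3.2,0,0],[-0.1,-3.2,0,0],[0,-3.2,0,0],[0,-3.2,0,0],[0,-2.5,0,0],[0,-1.5,0,0]])

```text
clock: 5.87
eef_pos: [481.9, -276.6, 168.8]
tcp_rot: [-3.141, 0.0, 3.139]
contact_force: [-0.4, 0.4, -1.6]
opening: 0.232
```

drive_tool(deltas=[[0,-1,0,0],[0,-0.7,0,0],[0,0,0,0],[0,0,0,0]])

```text
clock: 6.2
eef_pos: [482.0, -290.2, 168.2]
tcp_rot: [3.141, -0.0, 3.141]
contact_force: [-0.5, -0.6, -0.9]
opening: 0.231
```

drive_tool(deltas=[[-0.1,-0.7,1,0],[0,-0.6,2,0],[0,0,2,0],[0,0,2,0],[0,0,2,0],[0,0,1.2,0],[0,0,0.6,0],[0,0,0,0],[0,0,0,0]])

```text
clock: 6.95
eef_pos: [483.4, -304.0, 60.5]
tcp_rot: [-3.142, 0.0, 3.141]
contact_force: [-0.0, 0.6, -1.1]
opening: 0.232
```

```bash
python3 - <<'E'
from h import *
s=r.sense();print(s['eef_pos'],s['contact_force'])
c=[]
for n in('scene','top'):
    p,d,W=cloud(n)
    P=W.reshape(-1,3)
    u,v=map(int,proj(n,(483,-303,60)))
    c.append(cv2.resize(p[v-45:v+45,u-40:u+40,::-1],None,fx=5,fy=5,interpolation=cv2.INTER_CUBIC))
cv2.imwrite('pics/s3.png',np.hstack(c))
E
```

```text
[ 483.36189319 -303.9670837    60.49288231] [-0.03879157  0.63350753 -1.1361641 ]
```

View pics/s3.png

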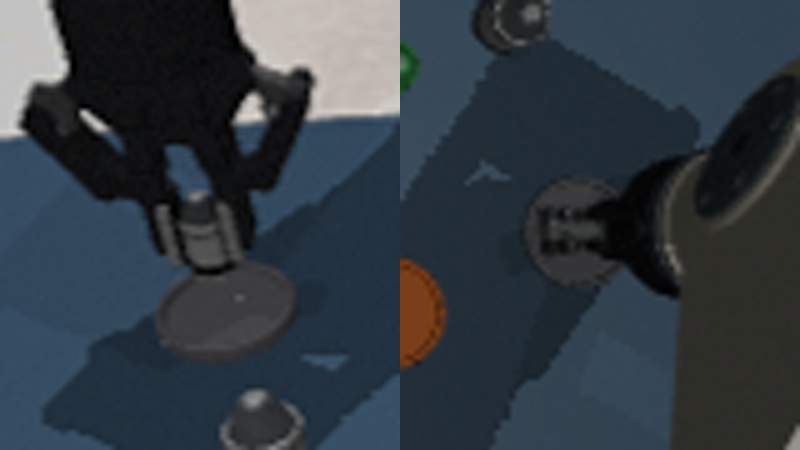

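The objective (scene crop (210,235)) hangs upright over the small base (dish centre around (228,310) in the scene crop, (575,232) in the top crop). Lowering it now.

drive_tool(deltas=[[0,0,0.6,0],[0,0,0.6,0],[0,0,0.6,0],[0,0,0.4,0],[0,0,0.3,0],[0,0,0.2,0],[0,0,0,0],[0,0,0,0]])

```text
clock: 7.72
eef_pos: [483.0, -304.0, 33.1]
tcp_rot: [3.141, -0.0, 3.141]
contact_force: [-0.4, -0.0, -0.5]
opening: 0.233
```

drive_tool(deltas=[[0,0,0.1,0],[0,0,0,0],[0,0,0,0]])

```text
clock: 7.97
eef_pos: [483.1, -304.1, 32.4]
tcp_rot: [-3.141, 0.0, 3.141]
contact_force: [-0.4, 0.3, -1.1]
opening: 0.23
```

drive_tool(deltas=[[0,0,0.1,0],[0,0,0,0],[0,0,0,0]])

```text
clock: 8.22
eef_pos: [483.3, -304.2, 31.9]
tcp_rot: [-3.141, 0.0, 3.141]
contact_force: [-0.9, 0.7, 5.4]
opening: 0.233
```

drive_tool(deltas=[[0,0,0.1,0],[0,0,0,0],[0,0,0,0]])

```text
clock: 8.47
eef_pos: [483.4, -304.2, 31.8]
tcp_rot: [-3.141, 0.001, 3.141]
contact_force: [-3.6, 1.9, 16.4]
opening: 0.235
```

drive_tool(deltas=[[0,0,-0.1,0],[0,0,0,0],[0,0,0,0],[0,0,0,0],[0,0,0,0],[0,0,-0.2,0],[0,0,-0.5,0],[0,0,-1,0],[0,0,-1.5,0],[0,0,-2,0],[0,0,-3,0],[0,0,-3,0]], jaw=0.55)

```text
clock: 9.47
eef_pos: [482.6, -303.7, 144.8]
tcp_rot: [3.141, -0.001, 3.141]
contact_force: [0.6, -0.2, 0.7]
opening: 0.453
```

drive_tool(deltas=[[0,0,-1.5,0],[0.2,3.0,0,0],[0,3.0,0,0],[0,3.0,0,0],[0,0,0,0],[0,0,0,0]], jaw=0.2)

```text
clock: 9.97
eef_pos: [481.3, -213.0, 159.3]
tcp_rot: [-3.141, 0.001, -3.14]
contact_force: [1.4, 0.0, 0.9]
opening: 0.804
```

```bash
python3 - <<'E'
from h import *
s=r.sense();print(s['eef_pos'],s['contact_force'])
p,d,W=cloud('scene');P=W.reshape(-1,3)
m=(np.hypot(P[:,0]-483,P[:,1]+303)<30); Q=P[m&(P[:,2]<60)&(P[:,2]>20)];z=np.percentile(Q[:,2],98);print(z,circ(Q[Q[:,2]>z-4]))
m=(np.hypot(P[:,0]-611,P[:,1]+262)<30); Q=P[m&(P[:,2]<80)&(P[:,2]>20)];z=np.percentile(Q[:,2],98);print(z,circ(Q[Q[:,2]>z-4]))
c=[]
for X in((483,-303,30),(611,-262,40)):
    u,v=map(int,proj('scene',X)); c.append(cv2.resize(p[v-40:v+40,u-40:u+40,::-1],None,fx=5,fy=5,interpolation=cv2.INTER_CUBIC))
cv2.imwrite('pics/s4.png',np.hstack(c))
E
```

```text
[ 481.2931437  -212.96711433  159.31197393] [1.41965813 0.02597125 0.89850467]
50.75996541568543 (482.0, -304.2, 8.4)
63.476507106173116 (611.7, -263.6, 8.5)
```

View pics/s4.png

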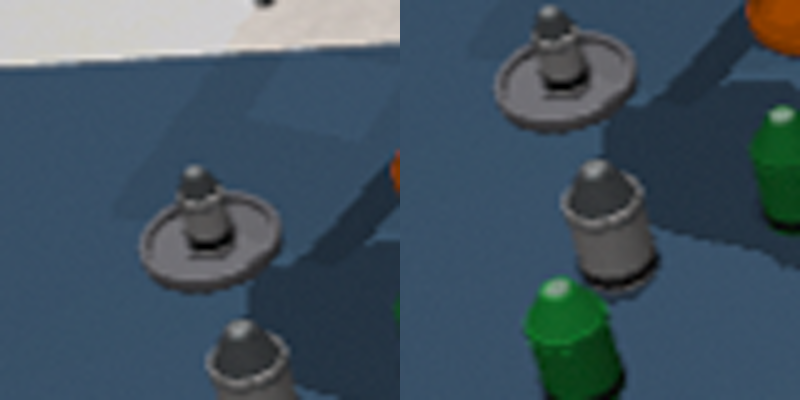

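The short objective stands upright in the small base (crop (208,215)). The long grey one stands free at crop (610,225), with the green ones beside it at (575,340) and (785,165). Going for the long one now.

drive_tool(deltas=[[-2.0,-0.8,0,0],[-3.0,-1.1,0,0],[-3.0,-1.1,0.5,0],[-3.0,-1.1,1,0],[-2.0,-0.85,1.5,0],[0,0,1.5,0],[0,0,1.0,0],[0,0,0,0],[0,0,0,0]], jaw=0.25)

```text
clock: 10.77
eef_pos: [610.1, -264.0, 102.8]
tcp_rot: [3.141, -0.002, 3.14]
contact_force: [0.3, 0.4, -0.1]
opening: 0.756
```

drive_tool(deltas=[[-0.1,0.1,0.6,0],[0,0,1.0,0],[0,0,1.2,0],[0,0,1.2,0],[0,0,1.2,0],[0,0,1.0,0],[0,0,0.5,0],[0,0,0.2,0],[0,0,0,0]])

```text
clock: 11.52
eef_pos: [611.8, -262.5, 33.5]
tcp_rot: [3.141, -0.001, 3.141]
contact_force: [0.6, -0.3, 0.3]
opening: 0.751
```

drive_tool(deltas=[[0,0,0,0],[0,0,0,0],[0,0,0,0],[0,0,0,0],[0,0,0,0],[0,0,0,0],[0,0,0,0],[0,0,0,0]], jaw=1, force=40)

```text
clock: 12.18
eef_pos: [612.7, -262.9, 35.2]
tcp_rot: [-3.141, 0.001, 3.141]
contact_force: [-1.4, 0.7, 6.0]
opening: 0.374
```

drive_tool(deltas=[[0,0,-0.3,0],[0,0,-0.3,0],[0,0,-0.5,0],[0,0,-0.5,0],[0,0,-0.5,0],[0,0,0,0],[0,0,0,0]])

```text
clock: 12.77
eef_pos: [612.4, -262.7, 55.8]
tcp_rot: [-3.141, 0.001, 3.141]
contact_force: [-0.1, -0.4, -2.4]
opening: 0.375
```

```bash
python3 - <<'E'
from h import *
p,d,W=cloud('scene')
u,v=map(int,proj('scene',(611,-262,50)))
cv2.imwrite('pics/s5.png',cv2.resize(p[v-50:v+50,max(u-60,0):u+60,::-1],None,fx=4,fy=4,interpolation=cv2.INTER_CUBIC))
E
```

```text
(no output)
```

View pics/s5.png

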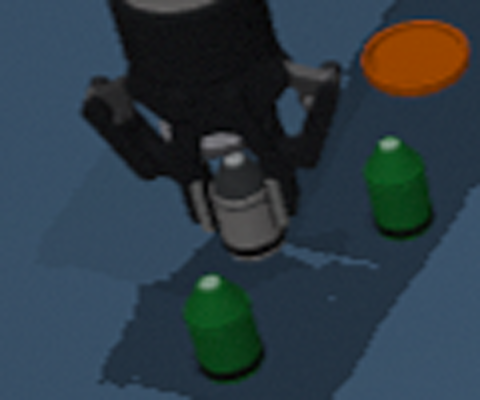

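The long objective (crop (245,205)) is held upright, and the green ones are untouched. Carrying it to the large base.

drive_tool(deltas=[[0,0,-1,0],[0,0,-2,0],[0,0,-2,0],[0,0,-2,0],[0,0.5,-2,0],[0,1.0,-1.5,0],[0,2.0,-1,0],[-0.2,2.8,-0.2,0],[-0.2,3.2,0,0],[-0.2,3.2,0,0],[-0.2,3.2,0,0],[-0.2,3.2,0,0]])

```text
clock: 13.82
eef_pos: [621.8, -69.6, 172.6]
tcp_rot: [3.141, -0.0, 3.141]
contact_force: [0.5, 0.4, -2.2]
opening: 0.375
```

drive_tool(deltas=[[-0.2,3.2,0,0],[-0.2,3.2,0,0],[-0.2,3.2,0,0],[-0.2,3.2,0,0],[-0.2,3.2,0,0],[-0.2,3.2,0,0],[-0.2,3.2,0,0],[-0.2,3.2,0,0],[-0.2,3.0,0,0],[-0.2,2.5,0,0],[-0.2,2.0,0,0],[-0.2,1.2,0,0]])

```text
clock: 14.82
eef_pos: [645.8, 274.2, 172.4]
tcp_rot: [3.141, -0.0, -3.141]
contact_force: [-0.1, 0.4, -1.9]
opening: 0.37
```

drive_tool(deltas=[[0,0.5,0,0],[0,0,0,0],[0,0,0,0]])

```text
clock: 15.07
eef_pos: [646.2, 275.6, 172.1]
tcp_rot: [-3.141, -0.001, 3.141]
contact_force: [0.3, -0.8, -2.8]
opening: 0.371
```

drive_tool(deltas=[[-0.1,0.4,1,0],[0,0.4,2,0],[0,0,2,0],[0,0,2,0],[0,0,1.8,0],[0,0,1.2,0],[0,0,0.8,0],[0,0,0.6,0],[0,0,0.6,0],[0,0,0.5,0],[0,0,0,0],[0,0,0,0]])

```text
clock: 16.07
eef_pos: [647.7, 284.4, 47.6]
tcp_rot: [3.141, 0.0, 3.141]
contact_force: [-0.5, 0.4, -3.0]
opening: 0.377
```

drive_tool(deltas=[[0,0,0.3,0],[0,0,0.2,0],[0,0,0,0],[0,0,0,0]])

```text
clock: 16.4
eef_pos: [647.5, 284.3, 42.3]
tcp_rot: [-3.142, -0.0, 3.141]
contact_force: [-0.5, -0.2, -2.3]
opening: 0.374
```

drive_tool(deltas=[[0,0,0.2,0],[0,0,0,0],[0,0,0,0]])

```text
clock: 16.65
eef_pos: [647.5, 284.3, 40.2]
tcp_rot: [-3.141, -0.0, 3.141]
contact_force: [0.1, 1.0, -2.5]
opening: 0.373
```

drive_tool(deltas=[[0,0,0.1,0],[0,0,0,0],[0,0,0,0]])

```text
clock: 16.9
eef_pos: [647.6, 284.3, 39.3]
tcp_rot: [-3.142, -0.0, 3.141]
contact_force: [0.1, 0.8, -2.7]
opening: 0.373
```

drive_tool(deltas=[[0,0,0.1,0],[0,0,0,0],[0,0,0,0]])

```text
clock: 17.15
eef_pos: [647.6, 284.3, 39.2]
tcp_rot: [3.142, 0.0, 3.141]
contact_force: [-2.7, -0.9, 4.7]
opening: 0.372
```

drive_tool(deltas=[[0,0,0,0],[0,0,0,0],[0,0,0,0],[0,0,0,0],[0,0,0,0],[0,0,-0.2,0],[0,0,-0.5,0],[0,0,-1,0],[0,0,-1.5,0],[0,0,-2,0],[0,0,-3,0],[0,0,-3,0]], jaw=0.4)

```text
clock: 18.15
eef_pos: [647.3, 284.3, 152.4]
tcp_rot: [-3.142, -0.0, 3.141]
contact_force: [0.7, -0.2, 0.2]
opening: 0.599
```

drive_tool(deltas=[[0,-2,-1.0,0],[0,-3.0,0,0],[0,-3.0,0,0],[0,-3.0,0,0],[0,-3,0,0],[0,-3,0,0],[0,-1,0,0],[0,-0.3,0,0],[0,0,0,0],[0,0,0,0]], jaw=0.1, force=25)

```text
clock: 18.98
eef_pos: [647.7, 102.3, 161.0]
tcp_rot: [3.141, 0.001, 3.141]
contact_force: [0.9, 0.4, 0.2]
opening: 0.897
```

```bash
cat >> h.py <<'E'
def top(n,P,x,y,R,zl,zh):
    m=np.hypot(P[:,0]-x,P[:,1]-y)<R; Q=P[m&(P[:,2]<zh)&(P[:,2]>zl)]; z=np.percentile(Q[:,2],97); print(n,round(z,1),circ(Q[Q[:,2]>z-4]))
E
python3 - <<'E'
from h import *
s=r.sense();print(s['eef_pos'])
p,d,W=cloud('scene');P=W.reshape(-1,3)
top('objL',P,647,284,30,30,80); top('capS',P,648,101,32,30,80); top('capL',P,469,-76,42,30,95); top('objS',P,483,-304,30,20,60)
cv2.imwrite('pics/s6.png',cv2.resize(p[140:290,60:430,::-1],None,fx=2,fy=2,interpolation=cv2.INTER_CUBIC))
p,d,W=cloud('top'); print('baseL',grey('top',p,(647,284,9),26,9),'baseS',grey('top',p,(483,-304,9),22,9))
E
```

```text
[647.69926454 102.33231849 161.01442609]
objL 66.7 (647.3, 284.5, 8.3)
capS 62.1 (648.4, 100.1, 22.5)
capL 80.2 (469.9, -74.3, 33.0)
objS 50.5 (482.3, -304.4, 7.4)
baseL (array([647. , 283.8]), array([27.6, 27.9])) baseS (array([ 482.7, -303.6]), array([21. , 21.4]))
```

View pics/s6.png

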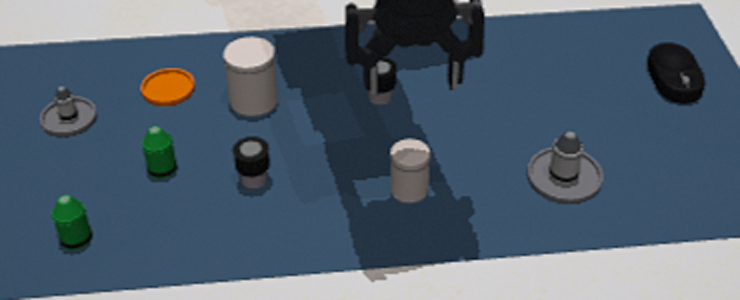

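Both objectives stand in their bases: short at (65,105) and long at (567,165) in this picture, and the measured centres agree with the base centres. Next is the small cap at (409,170).

drive_tool(deltas=[[0,-0.1,1,0],[0,0,2,0],[0,0,2,0],[0,0,2,0],[0,0,1.8,0],[0,0,1.3,0],[0,0,0.8,0],[0,0,0.5,0],[0,0,0,0],[0,0,0,0]])

```text
clock: 19.92
eef_pos: [647.8, 100.5, 46.7]
tcp_rot: [3.142, 0.001, 3.141]
contact_force: [0.7, 0.5, 1.5]
opening: 0.905
```

drive_tool(deltas=[[0,0,0,0],[0,0,0,0],[0,0,0,0],[0,0,0,0],[0,0,0,0],[0,0,0,0],[0,0,0,0],[0,0,0,0]], jaw=1, force=25)

```text
clock: 20.58
eef_pos: [648.0, 100.4, 47.4]
tcp_rot: [3.141, 0.001, 3.141]
contact_force: [-2.5, -0.2, 6.8]
opening: 0.514
```

drive_tool(deltas=[[0,0,-0.5,0],[0,0,-1,0],[0,0,-2,0],[0,0,-2,0],[0,0,-2,0],[0,0,-2,0],[0,0,-2,0],[0,0,-0.5,0],[0,0,0,0]])

```text
clock: 21.33
eef_pos: [648.5, 100.5, 168.6]
tcp_rot: [3.141, 0.004, 3.141]
contact_force: [0.1, 0.0, -0.3]
opening: 0.504
```

drive_tool(deltas=[[0.4,-1,0,0],[0.8,-2,0,0],[1.2,-3,0,0],[1.2,-3,0,0],[1.2,-3,0,0],[1.2,-3,0,0],[1.2,-3,0,0],[1.2,-3,0,0],[1.2,-3,0,0],[1.2,-3,0,0],[1.2,-3,0,0],[1.2,-3,0,0]])

```text
clock: 22.33
eef_pos: [512.8, -230.9, 164.7]
tcp_rot: [3.141, -0.003, 3.141]
contact_force: [0.2, 0.3, -0.8]
opening: 0.509
```

drive_tool(deltas=[[1.2,-3,0,0],[1.0,-2.2,0,0],[0.8,-1.4,0,0],[0.4,-0.8,0,0],[0,0,0,0],[0,0,0,0],[0,0,0,0]])

```text
clock: 22.92
eef_pos: [481.1, -302.7, 165.8]
tcp_rot: [3.141, -0.001, 3.141]
contact_force: [0.6, -0.1, 0.3]
opening: 0.51
```

drive_tool(deltas=[[-0.15,-0.1,1,0],[0,0,1.5,0],[0,0,1.5,0],[0,0,1,0],[0,0,0.5,0],[0,0,0,0],[0,0,0,0]])

```text
clock: 23.5
eef_pos: [482.8, -304.3, 111.2]
tcp_rot: [3.141, -0.0, 3.141]
contact_force: [-0.5, -0.0, -0.4]
opening: 0.511
```

```bash
python3 - <<'E'
from h import *
print(r.sense()['eef_pos'])
c=[]
for n in('scene','top'):
    p,d,W=cloud(n)
    if n=='scene':
        P=W.reshape(-1,3);I=p.reshape(-1,3); m=(np.hypot(P[:,0]-482,P[:,1]+304)<40)&(P[:,2]>40)&(I.min(1)>110); Q=P[m]; print(len(Q),Q.min(0),Q.max(0))
    u,v=map(int,proj(n,(483,-303,50)))
    c.append(cv2.resize(p[v-45:v+45,u-40:u+40,::-1],None,fx=5,fy=5,interpolation=cv2.INTER_CUBIC))
cv2.imwrite('pics/s7.png',np.hstack(c))
E
```

```text
[ 482.79085857 -304.27015501  111.18132159]
660 [ 452.91239821 -343.82137611  122.36277715] [ 521.37053883 -279.25288118  482.10494569]
```

View pics/s7.png

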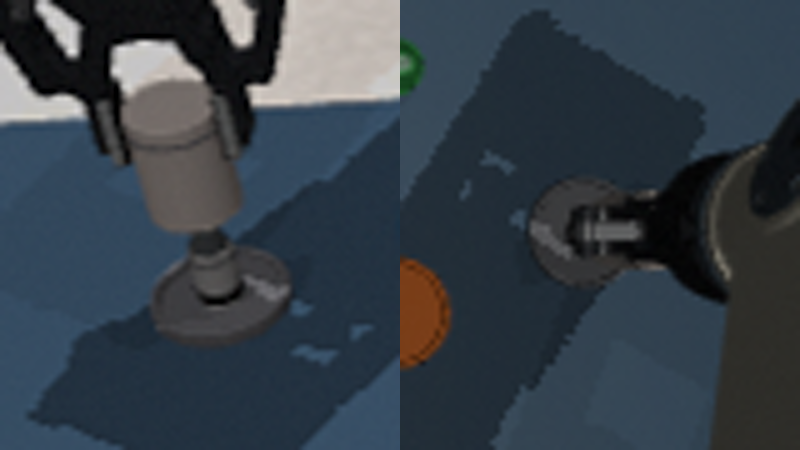

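The cap (scene crop (188,165)) hangs level and centred above the short objective (215,275). Lowering.

drive_tool(deltas=[[0,0.05,0.5,0],[0,0,0.8,0],[0,0,0.8,0],[0,0,0.8,0],[0,0,0.8,0],[0,0,0.8,0],[0,0,0.5,0],[0,0,0.4,0],[0,0,0,0],[0,0,0,0]])

```text
clock: 24.43
eef_pos: [482.5, -304.0, 57.1]
tcp_rot: [3.141, -0.0, 3.141]
contact_force: [0.2, -0.5, -0.7]
opening: 0.514
```

drive_tool(deltas=[[0,0,0.2,0],[0,0,0.1,0],[0,0,0,0],[0,0,0,0]])

```text
clock: 24.77
eef_pos: [482.6, -304.1, 54.4]
tcp_rot: [-3.141, 0.0, 3.141]
contact_force: [-0.3, -0.2, -0.5]
opening: 0.509
```

drive_tool(deltas=[[0,0,0.2,0],[0,0,0,0],[0,0,0,0]])

```text
clock: 25.02
eef_pos: [482.5, -304.0, 52.2]
tcp_rot: [3.142, -0.0, 3.141]
contact_force: [-0.2, -0.6, -0.4]
opening: 0.51
```

drive_tool(deltas=[[0,0,0.1,0],[0,0,0,0],[0,0,0,0]])

```text
clock: 25.27
eef_pos: [482.7, -304.1, 51.4]
tcp_rot: [-3.141, 0.0, 3.141]
contact_force: [-0.4, 0.3, 0.9]
opening: 0.51
```

drive_tool(deltas=[[0,0,0.05,0],[0,0,0,0],[0,0,0,0]])

```text
clock: 25.52
eef_pos: [482.7, -304.1, 51.3]
tcp_rot: [-3.141, 0.0, 3.141]
contact_force: [-2.5, 1.7, 7.4]
opening: 0.513
```

drive_tool(deltas=[[0,0,0,0],[0,0,0,0],[0,0,0,0],[0,0,0,0],[0,0,0,0],[0,0,-0.3,0],[0,0,-1,0],[0,0,-1.5,0],[0,0,-2,0],[0,0,-3,0],[0,0,-3,0],[0,0,-2,0]], jaw=0.25)

```text
clock: 26.52
eef_pos: [483.3, -304.5, 182.3]
tcp_rot: [-3.14, 0.002, 3.141]
contact_force: [0.5, -1.2, 0.2]
opening: 0.751
```

drive_tool(deltas=[[0.1,1.5,0,0],[0.1,3,0,0],[0.1,3,0,0],[0.2,3,0,0],[0.2,3,0,0],[0.2,3,0,0],[0.2,3,0,0],[0.1,2.3,0,0],[0,1,0,0],[0,0,0,0],[0,0,0,0]], jaw=0)

```text
clock: 27.43
eef_pos: [470.8, -75.9, 178.9]
tcp_rot: [-3.141, 0.0, -3.141]
contact_force: [-0.4, 0.1, -0.3]
opening: 1.001
```

```bash
python3 - <<'E'
from h import *
print(r.sense()['eef_pos'])
p,d,W=cloud('scene');P=W.reshape(-1,3)
top('capS',P,483,-304,35,30,80); top('capL',P,469,-76,42,40,95); top('objL',P,647,284,30,30,80)
u,v=map(int,proj('scene',(483,-303,50)))
cv2.imwrite('pics/s8.png',cv2.resize(p[v-40:v+50,u-40:u+140,::-1],None,fx=4,fy=4,interpolation=cv2.INTER_CUBIC))
E
```

```text
[470.78497359 -75.89134952 178.91799555]
capS 67.1 (482.9, -303.1, 23.7)
capL 80.5 (469.7, -76.2, 32.8)
objL 66.4 (646.9, 282.4, 8.9)
```

View pics/s8.png

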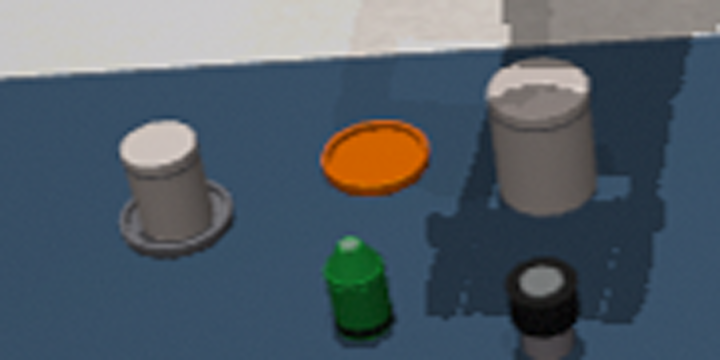

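The small cap (crop (168,185)) sits flat inside the small base's rim, over the objective. Next is the large cap at (543,140).

drive_tool(deltas=[[0.1,0,1,0],[0,0,2,0],[0,0,2,0],[0,0,2,0],[0,0,1.5,0],[0,0,1.3,0],[0,0,1.0,0],[0,0,0.7,0],[0,0,0.3,0],[0,0,0,0],[0,0,0,0]])

```text
clock: 28.4
eef_pos: [470.0, -76.2, 61.0]
tcp_rot: [-3.142, 0.0, 3.141]
contact_force: [-0.1, -0.1, -0.5]
opening: 0.999
```

drive_tool(deltas=[[0,0,0,0],[0,0,0,0],[0,0,0,0],[0,0,0,0],[0,0,0,0],[0,0,0,0],[0,0,0,0],[0,0,0,0]], jaw=1, force=25)

```text
clock: 29.07
eef_pos: [470.3, -76.1, 61.7]
tcp_rot: [-3.141, 0.001, 3.141]
contact_force: [-2.1, -0.2, 6.0]
opening: 0.726
```

drive_tool(deltas=[[0,0,-0.5,0],[0,0,-1,0],[0,0,-2,0],[0,0,-2,0],[0,0,-2,0],[0,0,-2,0],[0,0,-2,0],[0,0,-1,0],[0,0,0,0]])

```text
clock: 29.82
eef_pos: [471.2, -76.2, 188.5]
tcp_rot: [-3.141, 0.005, 3.141]
contact_force: [-0.0, 0.4, -0.5]
opening: 0.724
```

drive_tool(deltas=[[-0.5,1,0,0],[-1,2,0,0],[-1.5,3,0,0],[-1.5,3,0,0],[-1.5,3,0,0],[-1.5,3,0,0],[-1.5,3,0,0],[-1.5,3,0,0],[-1.5,3,0,0],[-1.5,3,0,0],[-1.5,3,0,0]])

```text
clock: 30.73
eef_pos: [619.5, 226.1, 183.6]
tcp_rot: [-3.141, -0.003, 3.141]
contact_force: [0.7, -0.1, -0.9]
opening: 0.727
```

drive_tool(deltas=[[-1.3,3,0,0],[-0.9,2,0,0],[-0.5,1,0,0],[0,0,0,0],[0,0,0,0],[0,0,0,0]])

```text
clock: 31.23
eef_pos: [646.2, 282.6, 184.9]
tcp_rot: [-3.14, -0.002, 3.14]
contact_force: [0.4, 0.6, -0.4]
opening: 0.724
```

drive_tool(deltas=[[-0.1,0.1,1,0],[0,0,1.2,0],[0,0,1.0,0],[0,0,0.6,0],[0,0,0,0],[0,0,0,0]])

```text
clock: 31.73
eef_pos: [647.7, 284.5, 147.0]
tcp_rot: [-3.141, -0.001, 3.141]
contact_force: [-0.0, -0.3, -0.6]
opening: 0.722
```

```bash
python3 - <<'E'
from h import *
print(r.sense()['eef_pos'])
c=[]
for n in('scene','top'):
    p,d,W=cloud(n)
    u,v=map(int,proj(n,(647,284,70)))
    c.append(cv2.resize(p[v-50:v+50,u-40:u+40,::-1],None,fx=5,fy=5,interpolation=cv2.INTER_CUBIC))
cv2.imwrite('pics/s9.png',np.hstack(c))
E
```

```text
[647.69763463 284.46853452 146.98804045]
```

View pics/s9.png

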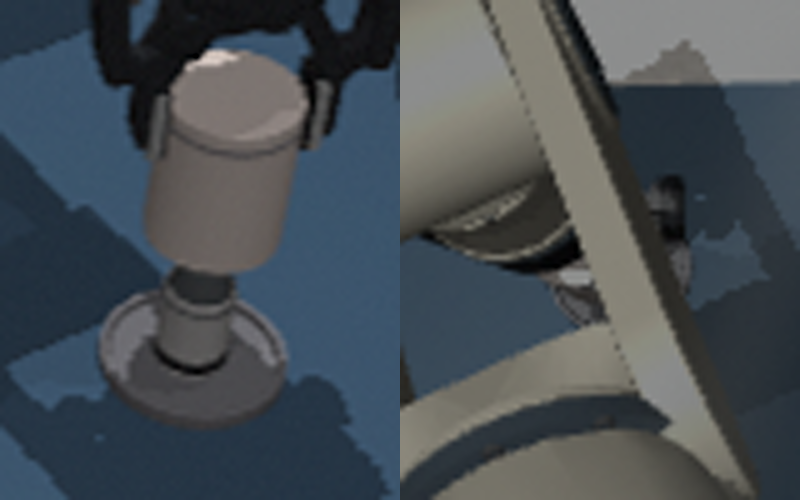

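The large cap (scene crop (225,160)) hangs level above the long objective (195,325); the arm hides the top view. Lowering.

drive_tool(deltas=[[0,0,0.6,0],[0,0,0.9,0],[0,0,0.9,0],[0,0,0.9,0],[0,0,0.9,0],[0,0,0.9,0],[0,0,0.9,0],[0,0,0.7,0],[0,0,0.5,0],[0,0,0.3,0],[0,0,0,0],[0,0,0,0]])

```text
clock: 32.83
eef_pos: [648.2, 284.9, 72.9]
tcp_rot: [3.142, 0.0, 3.141]
contact_force: [-0.3, -0.1, -0.6]
opening: 0.726
```

drive_tool(deltas=[[0,0,0.3,0],[0,0,0,0],[0,0,0,0],[0,0,0,0]])

```text
clock: 33.17
eef_pos: [648.2, 284.9, 70.0]
tcp_rot: [3.141, 0.0, 3.141]
contact_force: [0.8, 0.3, -0.8]
opening: 0.723
```

drive_tool(deltas=[[0.05,-0.05,0.2,0],[0,0,0.1,0],[0,0,0,0],[0,0,0,0]])

```text
clock: 33.5
eef_pos: [647.4, 284.3, 66.6]
tcp_rot: [-3.142, -0.0, 3.141]
contact_force: [1.0, -0.0, -0.4]
opening: 0.721
```

drive_tool(deltas=[[0,0,0.1,0],[0,0,0,0],[0,0,0,0]])

```text
clock: 33.75
eef_pos: [647.6, 284.4, 65.8]
tcp_rot: [3.142, 0.0, 3.141]
contact_force: [-0.1, 0.2, -0.2]
opening: 0.727
```

drive_tool(deltas=[[0,0,0.08,0],[0,0,0,0],[0,0,0,0]])

```text
clock: 34.0
eef_pos: [647.7, 284.4, 65.8]
tcp_rot: [3.141, 0.0, 3.141]
contact_force: [-3.3, 0.1, 6.4]
opening: 0.726
```

drive_tool(deltas=[[0,0,0,0],[0,0,0,0],[0,0,0,0],[0,0,0,0],[0,0,0,0],[0,0,-0.3,0],[0,0,-1,0],[0,0,-1.5,0],[0,0,-2,0],[0,0,-3,0],[0,0,-3,0],[0,0,-3,0]], jaw=0)

```text
clock: 35.0
eef_pos: [647.6, 284.4, 206.1]
tcp_rot: [3.141, 0.001, 3.141]
contact_force: [0.3, -0.6, 0.0]
opening: 1.001
```

drive_tool(deltas=[[0,-2,-1,0],[0,-3,0,0],[0,-3,0,0],[0,-3,0,0],[0,-3,0,0],[0,-2,0,0],[0,-1,0,0],[0,0,0,0],[0,0,0,0]])

```text
clock: 35.75
eef_pos: [647.8, 114.7, 214.0]
tcp_rot: [3.141, 0.001, 3.14]
contact_force: [-0.9, 0.2, -0.2]
opening: 0.998
```

```bash
python3 - <<'E'
from h import *
print(r.sense()['eef_pos'],r.sense()['contact_force'])
p,d,W=cloud('scene');P=W.reshape(-1,3)
top('capS',P,483,-304,35,30,80); top('capL',P,647,284,42,40,95); top('eyeA',P,613,-77,30,30,60);top('eyeB',P,481,85,30,30,60);top('mouse',P,485,470,60,20,40)
cv2.imwrite('pics/s10.png',cv2.resize(p[140:290,60:430,::-1],None,fx=2,fy=2,interpolation=cv2.INTER_CUBIC))
p,d,W=cloud('top'); P=W.reshape(-1,3); print('top view'); top('capS',P,483,-304,35,30,80); top('capL',P,647,284,42,40,95)
for k,x,y in(('baseS',483,-304),('baseL',647,284)):   # rim points only: 7..12 mm high
    m=(np.hypot(P[:,0]-x,P[:,1]-y)<48 if k=='baseL' else np.hypot(P[:,0]-x,P[:,1]-y)<38)&(P[:,2]>6)&(P[:,2]<14); print(k,circ(P[m]))
E
```

```text
[647.76433348 114.66923546 214.02750249] [-0.86867726  0.20919987 -0.184711  ]
capS 66.7 (482.5, -304.3, 23.4)
capL 83.8 (647.2, 283.4, 31.4)
eyeA 52.9 (614.8, -77.2, 22.4)
eyeB 52.6 (482.5, 83.1, 21.8)
mouse 35.2 (485.1, 468.4, 34.0)
top view
capS 67.6 (483.6, -302.5, 21.7)
capL 85.9 (646.3, 284.5, 31.0)
baseS (484.5, -301.8, 35.7)
baseL (647.4, 285.0, 43.7)
```

View pics/s10.png

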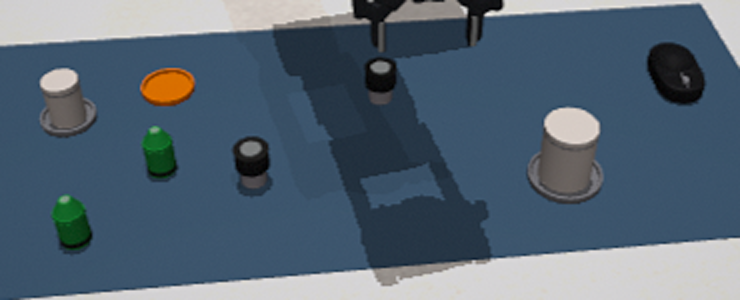

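Both cases are closed: the small cap is at (65,95) and the large one at (570,155), each flat inside its rim. The eyepieces, mouse and look-alikes are unmoved, and the gripper is clear.

```bash
python3 -c "
from rig import job; print(job.sign_off())"
```

```text
the job is handed in; nothing more can be done
None
```

Both microscope objectives are in their cases and the job is handed in. It took about 36 s of robot time, and sign-off reports no verdict.

- **What I did:** I stood the short objective in the small grey base and the long one in the large grey base. I lowered each until the force reading showed contact, then set the matching cap over it the same way.
- **Caps:** In the last check both caps were within about 3 mm of their base centres. Their tops read 67–68 mm (small) and 84–86 mm (large). That fits standing on the 4 mm floor, allowing for depth readings that ran about 2–3 mm high.
- **Everything else:** The eyepieces and mouse were within about 2–3 mm of their first positions, which is measurement noise. The green and orange look-alikes had not moved, and the gripper was clear.
- **Disagreements:** The scene camera's first contours put the bases about 5 mm farther out than the top camera, because it also sees their front wall. I used the top view. The final top-view rim fit for the small base was about 2 mm off its earlier centre, well within tolerance.
- **Not checked:** Once capped, the objectives are out of sight. Their last direct check was before capping, when both stood upright and within 2 mm of centre. No unexpected contact showed while the caps went on.

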